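Clamp a wooden sweet mould in the holding board with its eccentric cam

TASK

Lay the wooden sweet mould in the white holding board, cavities up, between the steel cam and the rubber bumpers, and slide it home against the end stop. Then turn the black cam knob clockwise until its lobe bites on the mould, and about 10 degrees further, so that the mould is held firmly for filling; do not force it beyond that, because the lobe dents the wood. Leave the other things alone.

Things in the scene. Friction and masses are not known exactly. Their poses are not given: they have to be found in the camera images.
- mould: loose carved wooden sweet mould, a block 62 (x) x 236 (y) x 26 (z) mm with cavities in its top, about 0.2 kg; origin at the centre of its underside, y along its length, z up. It may be laid either way round. Take it across its 62 mm width at the middle of its length.
- board: white holding board, 180 (x) x 290 (y) x 20 (z) mm, standing firm on rubber feet: it does not move. Origin at the centre of its underside, z up. Its flat top (z = 20 mm) is the bay floor; the mould lies in it lengthwise along y. End stop at its -y end, bumpers on its +x side, cam on its -x side.
- bay (a point): point on the bay floor at x = 0, y = 0 of the board, axes as the board's: where the centre of the mould's underside belongs (y) when it is home. Laid at x = 0 with the cam open, the mould clears cam and bumpers by about 3 mm or more; slide it only along -y to the stop, the cam then pushes it across onto the bumpers.
- stop (a point): middle of the face of the aluminium end stop, at y = -118 mm of the board, 10 mm above the bay floor. The face is upright, 80 mm wide (x -40 to 40 mm), 20 mm tall. The mould's end rests against it when home.
- fence_middle (a point): fixed point on the bay floor at x = 38.5, y = 0 mm of the board. Two black rubber bumpers, 16 mm tall, stand at y -110 to -40 and 40 to 110 mm, face at x = 34 to 43 mm (the fence is re-set by hand; not measured). Room for a finger between them out to x = 60 mm. They start to give at about 4 N, then 5 N more per mm.
- cam: eccentric cam on a fixed upright pivot at x = -50, y = -75 mm of the board; origin on the pivot axis at the bay floor, z up, x towards the lobe. Steel disc, radius 21 mm, centre 14 mm from the pivot along x, 3.5 to 21.5 mm above the bay floor. Turned clockwise (from above) the lobe comes onto the mould's near side and drags it towards the stop. Hard limit with the lobe 6 degrees from board +x.
- knob (a point): on the pivot axis, 50 mm above the bay floor: mid-height of the black bar knob fixed on the cam, 48 mm long along the cam's x (white mark at the lobe end), 13 mm wide, 36 to 64 mm above the bay floor; grip it across its width. Axes as the cam's. It starts with the lobe 114 to 121 degrees counter-clockwise of the board's +x and stays where it is left.
- lobe (a point): tip of the lobe, 35 mm from the pivot. It bites when 86 to 44 degrees from the board's +x, depending on the fence. Knob torque while turning (less at rest): 0.15 N m alone, 0.05 to 0.1 more while the mould squares up on the bumpers, then, past the bite, a rise of 0.015 to 0.022 N m per N of lobe force (lobe friction about 0.35). 10 degrees past the bite it bears with 12 to 16 N; 9 to 19 N is good.
- red_tub: bystander: small white tub with red lid, 61 x 61 x 42 mm, origin at the centre of its underside
- shaker: bystander: steel flour shaker, 72 x 72 x 88 mm, origin at the centre of its underside
- brush: bystander: pastry brush, 203 x 43 x 14 mm, origin at the centre of its underside
- spoon: bystander: steel measuring spoon, 125 x 43 x 14 mm, origin at the centre of its underside

How it is judged:
By the outcome, as a careful person would: the job done as asked, in the order asked, and still so for the second after the job is handed in, with the robot touching nothing.
It also fails if it takes over 72 s, if anything falls off the work surface, if the arm or the gripper's body presses on something with over 40 N, if the wrist force passes 120 N, or if a joint passes its speed limit or range.

ROBOT

A 6-joint arm with a two-finger parallel gripper is mounted at the origin on a cart in front of the work surface, level with it; the furniture and walls round the work are solid. World frame = base frame: x ahead of the robot, y to its left, z up, the work surface at z = 0. Lengths are in m, angles in rad, forces in N, time in s.
With the tool pointing down it reaches from about 0.225 to 0.875 m from the base axis. Payload 3.4 kg.
Tool frame: the origin (TCP) lies at the very end of the fingers, on their centre line; the grasp point (between the pads) lies 19 mm behind it; z points along the fingers, x is the direction in which the jaws open and shut, and the axes are right-handed (so a half turn about z gives the same grasp; the last joint's range is limited). The gripper opens to 85 mm and grips with 20 to 120 N. Pads are 22 mm wide; open, the fingers measure 114 mm over their backs; the gripper's body (76 mm by 85 mm) begins 54 mm behind the grasp point. The pads swing forward as they close: fully open they stand 13 mm farther back than shut.
Start: joints at [-1.238, 0.276, 1.505, -0, 1.361, -0.121], TCP at [0.252, -0.517, 0.231] pointing down, gripper open.
Joint ranges: [-2.89, 2.89], [-0.75, 2.08], [0.22, 2.7], [-1.18, 4.32], [0.11, 2.71], [-2.7, 2.7]. Speed limits (rad/s): [2.57, 2.57, 3.14, 3.14, 3.14, 3.14].

INTERFACE

Orientations are given as a unit quaternion [w, x, y, z].
In Python, from rig import manip gives the robot as it stands.
- The arm moves only by the tool carry_out, never from a script. Its argument "series" is a list of rows, each a list of 2 entries, a list of its own where there are three numbers: the shift along the tool's x, y, z in mm, then the turn about the tool's z in degrees. A call has 1 to 10 rows; each row shifts and turns the pose as measured when the row begins, along the tool's axes as they then stand; what a row does not reach is not made up. A row lasts 1/12 s, in which the tool goes at most 41.7 mm and 7.16 degrees, less where a joint would pass 70% of its speed; a pose out of reach is approached as far as the arm can. A call is refused whole if a number of a shift passes 41.7 or a number of a turn 7.16, either way. A call with a gripper value outside its range is refused whole. "fingers" is the finger opening in mm, from 0 to 85.4, set as the call begins (left out, the last holds). The fingers move at their own pace and stop on an object; "squeeze" is the grip in N (left out, the last holds). Time passes only in rows, so rows that do not move let the fingers close. It gives the time, the measured TCP pose, the force and the opening at its end, in the units of the state.
- manip.get_state(): the state, without advancing time (a new reading comes with each control period).
- manip.get_image(name): name is "scene" or "top"; returns a dict with "frame" (480x640x3 uint8, blue, green, red), "K" (3x3 intrinsics, pixels), "k1" (the pictures are not rectified: a ray, as slopes to the right and down, at radius r is drawn at 1 + k1 r^2 times it, then the intrinsics apply), "rvec" (rotation vector, rad) and "tvec" (3), from world to camera coordinates, as OpenCV has them. Camera axes: x right, y down, z forward; pixel columns grow to the right and rows downward; lengths in m; the calibration is good to about 2 mm. A picture is of the moment at which its call begins. There is no depth.
- manip.sign_off(): hands the job in, once; it reports no verdict.
The state is a dict: "clock": time; "qpos": joint angles; "qd": joint speeds; "effort": joint torques, N m; "position": TCP position; "ee_rot": TCP orientation; "contact_force": force on the tool from outside, world axes, zero at the start; "moment": the same for the moment, N m; "width": finger opening in m.
Only numpy, scipy, OpenCV 4.12 (cv2) and the standard library are available. Lean on these libraries where they do the work, as an engineer would, in place of code of your own. Each camera call takes 0.05 s, during which the arm holds its last target. There are 200 camera calls.

## Working session

There is one attempt and no reset: what is moved stays moved. The work goes in short steps, Python scripts to look and compute and a tool call to move; the robot and the scene stay as the last step left them, time stands still between calls to the robot, and variables do not carry over. Pictures are saved under pics/ and viewed, about 8 in all and at most 12, crops included, and the job is handed in when it is done.

Besides the shell and the picture viewer there is one more tool, called after "Call:" as name([rows], argument=value, ...), one row to a line, values as JSON. carry_out: Moves the arm, as the interface text tells. Its arguments: {"type":"object","properties":{"series":{"type":"array","items":{"type":"array"}},"fingers":{"type":"number"},"squeeze":{"type":"number"}},"required":["series"]}

```bash
mkdir -p pics; cat > h.py <<'E'
import numpy as np, cv2
from rig import manip
def cast(im,uv,z):
    K=np.array(im["K"],float);k1=im["k1"]
    uv=np.asarray(uv,float).reshape(-1,1,2)
    n=cv2.undistortPoints(uv,K,np.array([k1,0,0,0,0.])).reshape(-1,2)
    R=cv2.Rodrigues(np.array(im["rvec"],float))[0];t=np.array(im["tvec"],float).ravel()
    C=-R.T@t; d=np.c_[n,np.ones(len(n))]@R
    return C+d*((z-C[2])/d[:,2])[:,None]
def proj(im,P):
    return cv2.projectPoints(np.asarray(P,float).reshape(-1,1,3),np.array(im["rvec"],float),np.array(im["tvec"],float),np.array(im["K"],float),np.array([im["k1"],0,0,0,0.]))[0].reshape(-1,2)
E
python3 - <<'E'
from h import *
for n in("top","scene"):
    im=manip.get_image(n); cv2.imwrite(f"pics/{n}1.png",im["frame"])
    np.save(f"pics/{n}1.npy",im,allow_pickle=True)
    R=cv2.Rodrigues(np.array(im["rvec"],float))[0];print(n,-R.T@np.array(im["tvec"]).ravel(),np.array(im["K"])[0],im["k1"])
print(manip.get_state())
E
```

```text
top [0.33413242 0.0515591  1.30700005] [550.94501279   0.         320.70460679] -0.12189152659446828
scene [-0.19666511  0.66722666  1.1231503 ] [624.76306447   0.         321.73567831] -0.14668362964452797
{'clock': 0.1, 'qpos': array([-1.23799052e+00,  2.76545350e-01,  1.50597407e+00,  6.70096175e-06,
        1.36068885e+00, -1.20990227e-01]), 'qd': array([-0.00208678, -0.0004306 , -0.00341043, -0.00114498,  0.00019518,
        0.00023738]), 'effort': array([ 1.44452159e-03, -4.17701018e+01, -2.46404994e+01, -6.99952898e-05,
        5.83266563e-03, -4.01855615e-06]), 'position': array([ 0.25192368, -0.51637612,  0.23053139]), 'ee_rot': array([-5.10169968e-04,  8.48050210e-01, -5.29915265e-01, -6.26326438e-04]), 'contact_force': array([-0.19564622,  0.9231996 , -0.77502093]), 'moment': array([ 0.00356472,  0.01155633, -0.04575298]), 'width': 0.0851782654580921}
```

View pics/top1.png

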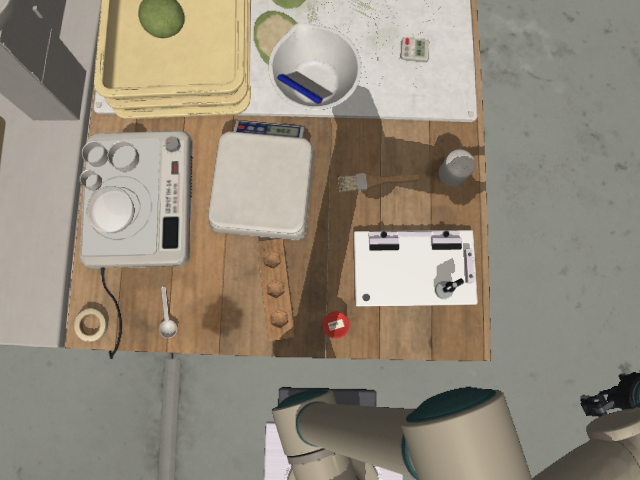

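View pics/scene1.png

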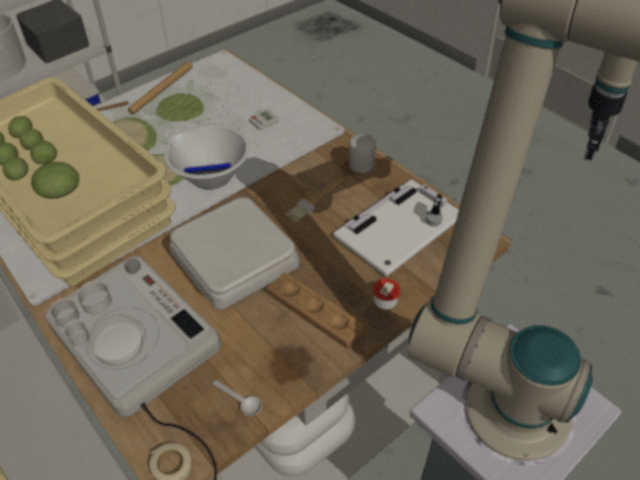

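The top view shows the board at (355–478, 231–306), with the stop on the right (world −y), bumpers at the top (+x) and the cam knob near (450, 287). The mould runs from about (272, 238) to (280, 340). Next I'll measure on enlarged crops.

```bash
python3 - <<'E'
from h import *
im=np.load("pics/top1.npy",allow_pickle=True).item(); f=im["frame"]
a=cv2.resize(f[225:355,240:340],None,fx=4,fy=4,interpolation=cv2.INTER_CUBIC)
b=cv2.resize(f[225:315,345:485],None,fx=2.8,fy=2.8,interpolation=cv2.INTER_CUBIC)
c=np.zeros((520,800,3),np.uint8); c[:520,:400]=a; c[:252,400:792]=b
cv2.imwrite("pics/crop1.png",c)
# board
g=cv2.cvtColor(f,cv2.COLOR_BGR2HSV); m=((g[...,2]>200)&(g[...,1]<40)).astype(np.uint8)
m[:215]=0;m[325:]=0;m[:,:335]=0;m[:,490:]=0
m=cv2.morphologyEx(m,cv2.MORPH_CLOSE,np.ones((5,5)))
cn=max(cv2.findContours(m,0,2)[0],key=cv2.contourArea)
q=cv2.boxPoints(cv2.minAreaRect(cv2.convexHull(cn)))
P=cast(im,q,.02);print(q,P,[np.linalg.norm(P[i]-P[i-1]) for i in range(4)],P.mean(0))
E
```

```text
[[354.56476 232.00511]
 [475.27747 230.58495]
 [476.14417 304.25708]
 [355.43146 305.67725]] [[ 0.60031289 -0.03664273  0.02      ]
 [ 0.61242982 -0.32923001  0.02      ]
 [ 0.43475371 -0.32723518  0.02      ]
 [ 0.42507414 -0.04143804  0.02      ]] [np.float64(0.17530434602940115), np.float64(0.292838063078321), np.float64(0.17768730974061708), np.float64(0.28596100711028444)] [ 0.51814264 -0.18363649  0.02      ]
```

View pics/crop1.png

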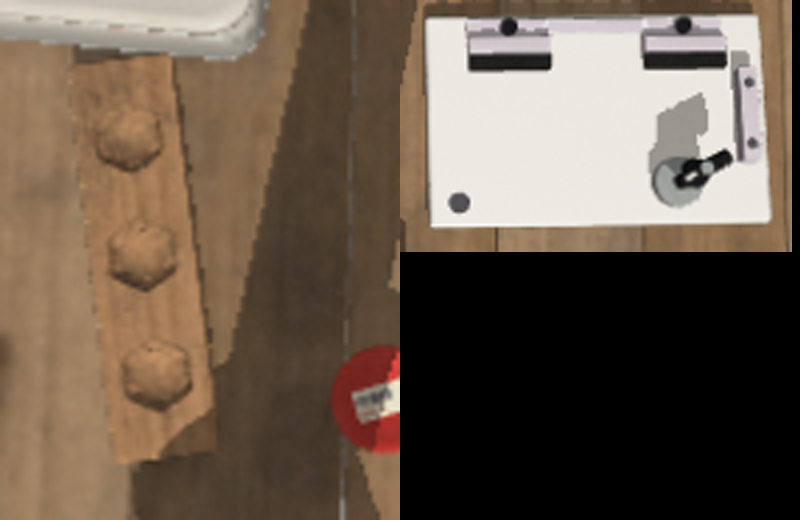

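The crop shows the mould's left edge running (75,50)→(120,462) and its right edge (170,50)→(214,452), with a shaded far end and the cavities up. The knob bar runs (678,185)→(732,155), and the stop face is at about x=736.

```bash
python3 - <<'E'
from h import *
im=np.load("pics/top1.npy",allow_pickle=True).item()
A=lambda p:np.array(p,float)/4+[240,225]
B=lambda p:(np.array(p,float)-[400,0])/2.8+[345,225]
P=cast(im,A([(74,47),(170,47),(214,455),(120,462)]),.026)[:,:2];print(P,P.mean(0))
print("len",np.linalg.norm(P[0]-P[3]),np.linalg.norm(P[1]-P[2]),"w",np.linalg.norm(P[0]-P[1]),np.linalg.norm(P[2]-P[3]))
print("ang",[np.degrees(np.arctan2(*(a-b)[::-1])) for a,b in((P[0],P[3]),(P[1],P[2]))])
H=cast(im,A([(130,140),(143,257),(157,376)]),.026);print("cav",H)
Q=cast(im,B([(427,17),(757,15),(770,221),(431,226)]),.02)[:,:2];print(Q,Q.mean(0))
print([np.linalg.norm(Q[i]-Q[i-1]) for i in range(4)])
d=Q[0]+Q[3]-Q[1]-Q[2];print("board y ang",np.degrees(np.arctan2(d[1],d[0])), [np.degrees(np.arctan2(*(Q[a]-Q[b])[::-1])) for a,b in((0,1),(3,2),(0,3),(1,2))])
K=cast(im,B([(678,185),(732,155)]),.084);print("knob",K,K.mean(0),np.degrees(np.arctan2(*(K[1]-K[0])[1::-1])))
S=cast(im,B([(735,67),(740,160)]),.04);print("stop",S)
F=cast(im,B([(468,70),(551,70),(643,68),(726,70)]),.036);print("fence",F)
R=cast(im,B([(469,52),(551,52),(643,50)]),.036);print(R)
sc=np.load("pics/scene1.npy",allow_pickle=True).item()
E
```

```text
[[0.58105092 0.19126547]
 [0.58267884 0.13436141]
 [0.3448632  0.10002239]
 [0.33927192 0.15385114]] [0.46196622 0.1448751 ]
len 0.24465673197464136 0.24028201653468043 w 0.05692733610023469 0.05411835869952789
ang [np.float64(8.796518988875109), np.float64(8.21634713683512)]
cav [[0.52635555 0.15568892 0.026     ]
 [0.45772351 0.14525377 0.026     ]
 [0.3890792  0.1344503  0.026     ]]
[[ 0.60259408 -0.03679576]
 [ 0.61278645 -0.32238041]
 [ 0.43557503 -0.32966251]
 [ 0.4250259  -0.0429339 ]] [ 0.51899537 -0.18294315]
[np.float64(0.17767423996207937), np.float64(0.28576646685477464), np.float64(0.17736098395295116), np.float64(0.2869226104415797)]
board y ang 92.07557778408534 [np.float64(92.04399037346083), np.float64(92.10703791444483), np.float64(1.9797975324928752), np.float64(2.3531172631021033)]
knob [[ 0.45784795 -0.23603751  0.084     ]
 [ 0.48304606 -0.28048912  0.084     ]] [ 0.470447   -0.25826331  0.084     ] -60.45256867446431
stop [[ 0.56306273 -0.29647008  0.04      ]
 [ 0.48436342 -0.29916853  0.04      ]]
fence [[ 0.55494451 -0.07076372  0.036     ]
 [ 0.55689505 -0.14063931  0.036     ]
 [ 0.56076183 -0.21868307  0.036     ]
 [ 0.56099796 -0.28975659  0.036     ]]
[[ 0.57029418 -0.07144746  0.036     ]
 [ 0.57225785 -0.14063423  0.036     ]
 [ 0.57618654 -0.21885033  0.036     ]]
```

Measured so far, all checked against the given sizes:

| Item | Position | Direction |
|---|---|---|
| Board centre | (0.519, −0.183) | yaw +2.1° |
| Mould centre | (0.458, 0.145) | long axis at 8.8° |
| Knob | (0.471, −0.259) | lobe about 117° from board +x |

The knob is within 2 mm of where the board pose puts it. Now moving towards the mould.

Call:
carry_out([
  [[-29.5,-28,0],0],
  [[-29.5,-28,0],0],
  [[-29.5,-28,0],0],
  [[-29.5,-28,0],0],
  [[-29.5,-28,0],0],
  [[-29.5,-28,0],0],
  [[-29.5,-28,0],0],
  [[-29.5,-28,0],0],
  [[-29.5,-28,0],0],
  [[-29.5,-28,0],0],
], fingers=85)

```text
clock: 0.93
position: [0.3741, -0.1257, 0.2247]
ee_rot: [-0.0, 0.844, -0.537, -0.003]
contact_force: [0.7, -0.6, -0.5]
width: 0.0852
```

```bash
cat >> h.py <<'E'
from scipy.spatial.transform import Rotation as Ro
def go(x,y,z,th):
    s=manip.get_state(); q=s["ee_rot"]; R=Ro.from_quat([q[1],q[2],q[3],q[0]]).as_matrix()
    a=np.degrees(np.arctan2(R[1,0],R[0,0])); d=R.T@(np.array([x,y,z])-s["position"])*1e3
    print("t",round(s["clock"],2),"pos",s["position"].round(4),"th",a.round(2),"tilt",R[:2,2].round(3),"F",s["contact_force"].round(1),"M",s["moment"].round(2),"w",round(s["width"]*1e3,1),"q6",s["qpos"][5].round(2))
    print("shift",d.round(1),"norm",np.linalg.norm(d).round(1),"turn",(-(th-a+180)%360-180 if 0 else ((a-th+180)%360-180)).round(1))
def B2W(x,y):
    c,s=np.cos(np.radians(2.1)),np.sin(np.radians(2.1));return .519+c*x-s*y,-.183+s*x+c*y
E
python3 -c "
from h import *
go(.458,.145,.15,-81.2)"
```

```text
t 0.93 pos [ 0.3741 -0.1257  0.2247] th -64.94 tilt [-0.004  0.003] F [ 0.7 -0.6 -0.5] M [-0.03 -0.06  0.01] w 85.2 q6 0.63
shift [-209.3 -190.9   75.3] norm 293.1 turn 16.3
```

Call:
carry_out([
  [[-27,-25,8],0],
  [[-27,-25,8],0],
  [[-27,-25,8],0],
  [[-27,-25,8],0],
  [[-27,-25,8],0],
  [[-27,-25,8],0],
  [[-27,-25,8],0],
  [[-4,-4,8],5.4],
  [[0,0,0],5.4],
  [[0,0,0],5.4],
])

```text
clock: 1.77
position: [0.4551, 0.148, 0.1569]
ee_rot: [-0.001, 0.76, -0.65, -0.002]
contact_force: [-0.2, -0.1, 0.4]
width: 0.0847
```

```bash
python3 -c "
from h import *
go(.458,.145,.06,-81.2)
im=manip.get_image('scene');cv2.imwrite('pics/s2.png',cv2.resize(im['frame'][200:400,200:420],None,fx=3,fy=3))
im=manip.get_image('top');cv2.imwrite('pics/t2.png',cv2.resize(im['frame'][200:350,200:350],None,fx=4,fy=4))
"
```

```text
t 1.77 pos [0.4551 0.148  0.1569] th -81.08 tilt [-0.002  0.004] F [-0.2 -0.1  0.4] M [ 0.02 -0.   -0.02] w 84.7 q6 1.58
shift [ 3.9 -2.5 96.9] norm 97.0 turn 0.1
```

Call:
carry_out([
  [[4,-2.5,30],0],
  [[0,0,30],0],
  [[0,0,30],0],
  [[0,0,10],0],
  [[0,0,0],0],
])

```text
clock: 2.28
position: [0.4609, 0.143, 0.056]
ee_rot: [-0.004, 0.765, -0.644, 0.001]
contact_force: [0.3, -1.5, -0.2]
width: 0.0849
```

```bash
python3 -c "
from h import *
go(.458,.145,.004,-81.2)
im=manip.get_image('scene');cv2.imwrite('pics/s3.png',cv2.resize(im['frame'][210:380,220:400],None,fx=3.4,fy=3.4,interpolation=2))
"
```

```text
t 2.28 pos [0.4609 0.143  0.056 ] th -80.12 tilt [0.006 0.005] F [ 0.3 -1.5 -0.2] M [-0.01  0.02  0.01] w 84.9 q6 1.55
shift [-2.3  2.9 52. ] norm 52.1 turn 1.1
```

View pics/s3.png

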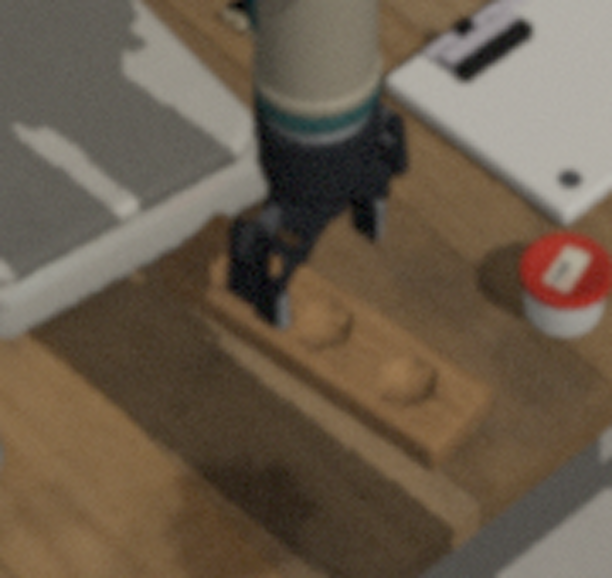

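The fingers stand either side of the mould's middle. The left fingertip is at about (280, 310) and the right one at (372, 235), so I'll go down and close.

Call:
carry_out([
  [[-2.3,3,20],1],
  [[0,0,18],0],
  [[0,0,10],0],
  [[0,0,3],0],
  [[0,0,0],0],
])

```text
clock: 2.75
position: [0.4634, 0.1446, 0.0095]
ee_rot: [-0.008, 0.761, -0.649, 0.005]
contact_force: [0.7, 0.5, -0.2]
width: 0.0847
```

```bash
python3 -c "
from h import *
go(.458,.145,.004,-81.2)"
```

```text
t 2.75 pos [0.4634 0.1446 0.0095] th -80.91 tilt [0.018 0.006] F [ 0.7  0.5 -0.2] M [ 0.   -0.02 -0.03] w 84.7 q6 1.57
shift [-1.2  5.4  5.4] norm 7.7 turn 0.3
```

Call:
carry_out([
  [[-1,4,4],0],
  [[0,1.5,1],0],
  [[0,0,0],0],
])

```text
clock: 3.0
position: [0.4599, 0.1448, 0.0069]
ee_rot: [-0.01, 0.761, -0.649, 0.007]
contact_force: [0.6, -0.1, 1.1]
width: 0.0849
```

Call:
carry_out([
  [[0,0,0],0],
  [[0,0,0],0],
  [[0,0,0],0],
  [[0,0,0],0],
  [[0,0,0],0],
  [[0,0,0],0],
  [[0,0,0],0],
  [[0,0,0],0],
], fingers=50, squeeze=30)

```text
clock: 3.67
position: [0.46, 0.145, 0.0082]
ee_rot: [-0.011, 0.761, -0.648, 0.007]
contact_force: [-0.2, -1.0, 0.0]
width: 0.061
```

```bash
python3 -c "
from h import *
go(.458,.145,.1,-81.2)"
```

```text
t 3.67 pos [0.46   0.145  0.0082] th -80.82 tilt [0.025 0.007] F [-0.2 -1.   0. ] M [-0.02 -0.01  0.03] w 61.0 q6 1.57
shift [ -0.6  -0.3 -91.8] norm 91.8 turn 0.4
```

Call:
carry_out([
  [[0,0,-10],0],
  [[0,0,-15],0],
  [[0,0,-20],0],
  [[0,0,-20],0],
  [[0,0,-20],0],
  [[0,0,-20],0],
  [[0,0,-10],0],
  [[0,0,-5],0],
  [[0,0,0],0],
])

```text
clock: 4.42
position: [0.4546, 0.1436, 0.1308]
ee_rot: [-0.008, 0.761, -0.648, 0.005]
contact_force: [0.9, 0.4, -2.6]
width: 0.0611
```

```bash
python3 -c "
from h import *
go(*B2W(.001,.012),.13,2.1)"
```

```text
t 4.42 pos [0.4546 0.1436 0.1308] th -80.83 tilt [0.017 0.006] F [ 0.9  0.4 -2.6] M [0.04 0.02 0.03] w 61.1 q6 1.57
shift [ 3.209e+02 -1.400e+01  1.000e-01] norm 321.2 turn -82.9
```

Call:
carry_out([
  [[15,-1,0],0],
  [[30,-1,0],0],
  [[36,-1,0],0],
  [[38,-1,0],0],
  [[38,-1,0],0],
  [[38,-1,0],0],
  [[38,-1,0],0],
  [[36,-1,0],0],
  [[30,-1,0],0],
  [[15,-1,0],0],
])

```text
clock: 5.25
position: [0.5118, -0.1733, 0.1183]
ee_rot: [-0.006, 0.764, -0.645, -0.003]
contact_force: [0.1, -0.5, -1.6]
width: 0.0615
```

Call:
carry_out([
  [[0,0,0],-3],
  [[0,0,0],-6.9],
  [[0,0,0],-6.9],
  [[0,0,0],-6.9],
  [[0,0,0],-6.9],
  [[0,0,0],-6.9],
  [[0,0,0],-6.9],
  [[0,0,0],-6.9],
  [[0,0,0],-6.9],
  [[0,0,0],-6.9],
])

```text
clock: 6.08
position: [0.506, -0.1784, 0.1026]
ee_rot: [-0.009, 0.993, -0.114, -0.01]
contact_force: [-0.1, -0.7, -1.8]
width: 0.0613
```

```bash
python3 -c "
from h import *
go(*B2W(.001,.012),.1,2.1)"
```

```text
t 6.08 pos [ 0.506  -0.1784  0.1026] th -13.14 tilt [-0.018  0.021] F [-0.1 -0.7 -1.8] M [-0.01 -0.01  0.01] w 61.3 q6 -0.25
shift [ 11.6 -10.3   2.5] norm 15.7 turn -15.2
```

Call:
carry_out([
  [[6,-5,-5],-5],
  [[5,-5,-5],-5],
  [[1,0,-5],-5],
  [[0,0,-1],0],
  [[0,0,-1],0],
])

```text
clock: 6.5
position: [0.5162, -0.169, 0.1123]
ee_rot: [-0.014, 1.0, 0.023, -0.015]
contact_force: [-0.0, -1.0, -1.9]
width: 0.0609
```

```bash
cat >> h.py <<'E'
def mould():
    R=lambda q:Ro.from_quat([q[1],q[2],q[3],q[0]]).as_matrix()
    n=R(manip.get_state()["ee_rot"])@R([-0.011,0.761,-0.648,0.007]).T@[0,0,1]
    print("mould normal",n.round(3))
E
python3 -c "
from h import *
go(*B2W(.001,.012),.06,2.1);mould()
im=manip.get_image('top');np.save('pics/t4.npy',im,allow_pickle=True);a=im['frame'][200:330,330:500];cv2.imwrite('pics/t4.png',cv2.resize(a,None,fx=4,fy=4,interpolation=2))
im=manip.get_image('scene');cv2.imwrite('pics/s4.png',cv2.resize(im['frame'][100:300,300:520],None,fx=3,fy=3,interpolation=2))
"
```

```text
t 6.5 pos [ 0.5162 -0.169   0.1123] th 2.67 tilt [-0.031  0.027] F [-0.  -1.  -1.9] M [-0.05 -0.02  0.04] w 60.9 q6 -0.5
shift [ 4.8  3.6 52.1] norm 52.4 turn 0.6
mould normal [ 0.026 -0.001  1.   ]
```

View pics/s4.png

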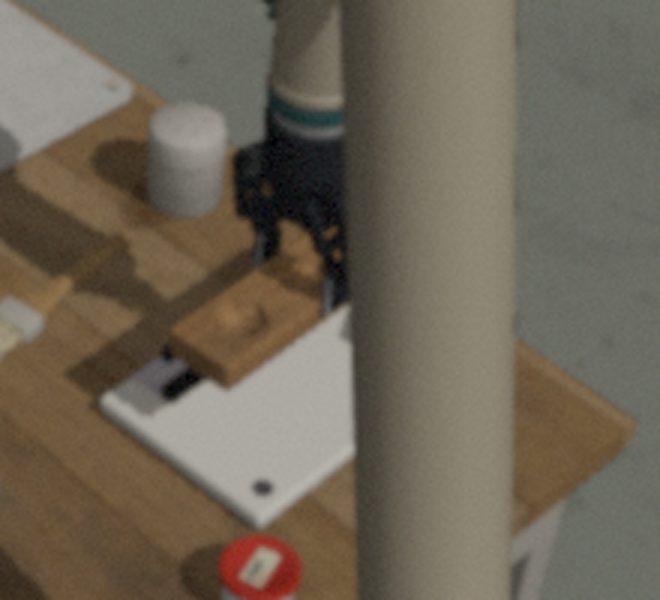

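The mould hangs above the bay, lengthwise and nearly level, its near end at (170–230, 330–385) by the bumper. Going lower, in small steps.

Call:
carry_out([
  [[4,3,12],0.5],
  [[1,1,12],0],
  [[0,0,10],0],
  [[0,0,8],0],
  [[0,0,4],0],
  [[0,0,0],0],
])

```text
clock: 7.1
position: [0.5196, -0.1726, 0.0599]
ee_rot: [-0.014, 1.0, 0.014, -0.016]
contact_force: [0.2, -0.1, -2.6]
width: 0.0614
```

```bash
python3 -c "
from h import *
go(*B2W(.001,.012),.029,2.1);mould()
im=manip.get_image('top');np.save('pics/t5.npy',im,allow_pickle=True);a=im['frame'][200:330,330:500];cv2.imwrite('pics/t5.png',cv2.resize(a,None,fx=4,fy=4,interpolation=2))
"
```

```text
t 7.1 pos [ 0.5196 -0.1726  0.0599] th 1.68 tilt [-0.032  0.027] F [ 0.2 -0.1 -2.6] M [-0.05 -0.07  0.05] w 61.4 q6 -0.49
shift [ 1.  -0.8 30.9] norm 30.9 turn -0.4
mould normal [ 0.027 -0.002  1.   ]
```

View pics/t5.png

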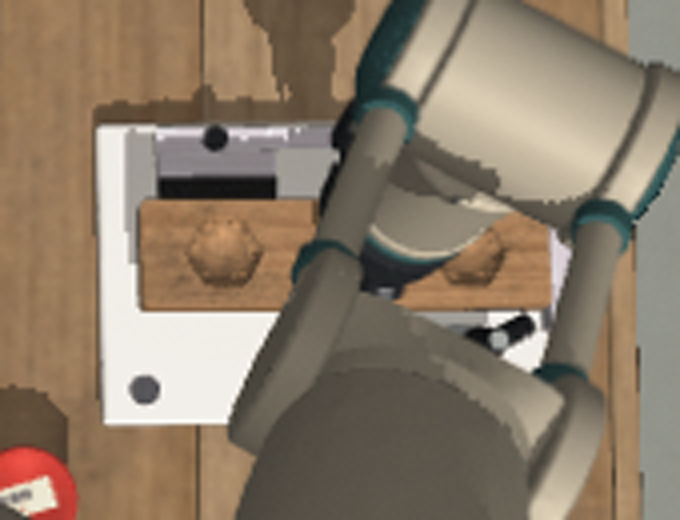

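The mould's top face shows its left end at (140, 200)–(143, 310), its right end at (550, 307), and cavities centred at (225, 251) and (473, 258). I'll check that against the board.

```bash
python3 -c "
from h import *
im=np.load('pics/t5.npy',allow_pickle=True).item()
px=np.array([(140,200),(143,310),(551,307),(551,235),(315,198),(225,251),(473,258)],float)/4+[330,200]
W=cast(im,px,.077)[:,:2]-[.519,-.183]
c,s=np.cos(np.radians(2.1)),np.sin(np.radians(2.1))
print((W@np.array([[c,-s],[s,c]])*1e3).round(1))
p=np.array([(160,200),(275,200)],float)/4+[330,200]
"
```

```text
[[  33.1  124.8]
 [ -29.6  124.6]
 [ -30.6 -108.2]
 [  10.7 -110.5]
 [  33.4   24.8]
 [   3.5   77.3]
 [  -2.   -64.5]]
```

Call:
carry_out([
  [[-0.5,0,10],0],
  [[0,0,8],0],
  [[0,0,5],0],
  [[0,0,3],0],
  [[0,0,2],0],
  [[0,0,0],0],
])

```text
clock: 7.65
position: [0.5191, -0.1724, 0.0301]
ee_rot: [-0.013, 1.0, 0.014, -0.015]
contact_force: [0.1, 0.0, -2.6]
width: 0.0611
```

```bash
python3 -c "
from h import *
go(*B2W(.001,.012),.029,2.1);mould()"
```

```text
t 7.65 pos [ 0.5191 -0.1724  0.0301] th 1.64 tilt [-0.029  0.026] F [ 0.1  0.  -2.6] M [-0.01 -0.02  0.02] w 61.1 q6 -0.49
shift [ 0.6 -1.3  1.2] norm 1.9 turn -0.5
mould normal [ 0.025 -0.     1.   ]
```

Call:
carry_out([
  [[0,0,0.8],-0.4],
  [[0,0,0.8],0],
  [[0,0,0.5],0],
  [[0,0,0.3],0],
])

```text
clock: 7.98
position: [0.5197, -0.1726, 0.029]
ee_rot: [-0.013, 1.0, 0.018, -0.014]
contact_force: [-0.3, -0.5, -2.2]
width: 0.0612
```

Call:
carry_out([
  [[0,1.5,0],0],
  [[0,1.5,0],0],
  [[0,1,0],0],
  [[0,0,0],0],
])

```text
clock: 8.32
position: [0.5204, -0.1772, 0.0291]
ee_rot: [-0.012, 1.0, 0.018, -0.013]
contact_force: [-1.2, -0.2, -2.1]
width: 0.0613
```

```bash
python3 -c "
from h import *
go(*B2W(.001,.003),.029,2.1);mould()"
```

```text
t 8.32 pos [ 0.5204 -0.1772  0.0291] th 2.1 tilt [-0.026  0.024] F [-1.2 -0.2 -2.1] M [-0.02 -0.   -0.04] w 61.3 q6 -0.51
shift [-0.6  2.7  0. ] norm 2.8 turn -0.0
mould normal [0.022 0.001 1.   ]
```

Call:
carry_out([
  [[-0.3,0,0.8],0],
  [[-0.3,0.5,0.6],0],
  [[0,1,0.3],0],
  [[0,1,0],0],
  [[0,0,0],0],
])

```text
clock: 8.73
position: [0.5209, -0.1799, 0.0288]
ee_rot: [-0.012, 1.0, 0.018, -0.011]
contact_force: [-0.6, 0.3, 0.4]
width: 0.0614
```

```bash
python3 -c "
from h import *
go(*B2W(.001,.003),.029,2.1);mould()"
```

```text
t 8.73 pos [ 0.5209 -0.1799  0.0288] th 2.07 tilt [-0.023  0.024] F [-0.6  0.3  0.4] M [0.05 0.03 0.03] w 61.4 q6 -0.51
shift [-1.   0.  -0.2] norm 1.1 turn -0.0
mould normal [0.019 0.001 1.   ]
```

Resting on the floor now (Fz has gone from −2.6 to +0.4). I'll keep sliding −y until the stop pushes back.

Call:
carry_out([
  [[-0.5,0.8,0],0],
  [[0,0.8,0],0],
  [[0,0.8,0],0],
  [[0,0,0],0],
])

```text
clock: 9.07
position: [0.5206, -0.1811, 0.0288]
ee_rot: [-0.014, 1.0, 0.018, -0.011]
contact_force: [0.7, 1.0, 0.6]
width: 0.0611
```

Call:
carry_out([
  [[0,0.8,0],0],
  [[0,0.8,0],0],
  [[0,0.8,0],0],
  [[0,0,0],0],
])

```text
clock: 9.4
position: [0.5206, -0.181, 0.0288]
ee_rot: [-0.016, 1.0, 0.018, -0.012]
contact_force: [-0.7, 1.9, 0.6]
width: 0.0612
```

Call:
carry_out([
  [[0,0.7,0],0],
  [[0,0.7,0],0],
  [[0,0,0],0],
])

```text
clock: 9.65
position: [0.5206, -0.181, 0.0288]
ee_rot: [-0.017, 1.0, 0.018, -0.012]
contact_force: [-0.4, 2.3, 0.7]
width: 0.061
```

Call:
carry_out([
  [[0,2,0],0],
  [[0,2,0],0],
  [[0,2,0],0],
])

```text
clock: 9.9
position: [0.5202, -0.1812, 0.0287]
ee_rot: [-0.022, 1.0, 0.016, -0.012]
contact_force: [1.0, 9.2, 3.0]
width: 0.0613
```

```bash
python3 -c "
from h import *
go(*B2W(.001,.003),.029,2.1);mould()"
```

```text
t 9.9 pos [ 0.5202 -0.1812  0.0287] th 1.9 tilt [-0.025  0.044] F [1.  9.2 3. ] M [ 1.12 -0.4   0.23] w 61.3 q6 -0.53
shift [-0.2 -1.3 -0.2] norm 1.3 turn -0.2
mould normal [ 0.021 -0.019  1.   ]
```

Call:
carry_out([
  [[0,0,0],0],
  [[0,0,0],0],
  [[0,0,0],0],
  [[0,0,0],0],
  [[0,0,0],0],
  [[0,0,0],0],
], fingers=76)

```text
clock: 10.4
position: [0.5203, -0.1852, 0.0283]
ee_rot: [-0.019, 1.0, 0.017, -0.012]
contact_force: [-0.5, -0.4, 0.6]
width: 0.076
```

```bash
python3 -c "
from h import *
go(*B2W(-.05,-.075),.15,2.1)"
```

```text
t 10.4 pos [ 0.5203 -0.1852  0.0283] th 1.93 tilt [-0.025  0.038] F [-0.5 -0.4  0.6] M [ 0.04 -0.07 -0.02] w 76.0 q6 -0.53
shift [ -53.9   68.2 -123.2] norm 150.7 turn -0.2
```

Call:
carry_out([
  [[0,0,-8],0],
  [[0,0,-20],0],
  [[0,0,-25],0],
  [[0,0,-25],0],
  [[0,0,-25],0],
  [[0,0,-15],0],
  [[0,0,-5],0],
])

```text
clock: 10.98
position: [0.5216, -0.1905, 0.157]
ee_rot: [-0.02, 1.0, 0.016, -0.015]
contact_force: [0.0, 0.1, -0.1]
width: 0.076
```

```bash
python3 -c "
from h import *
go(*B2W(-.05,-.075),.13,29.5)"
```

```text
t 10.98 pos [ 0.5216 -0.1905  0.157 ] th 1.89 tilt [-0.03   0.039] F [ 0.   0.1 -0.1] M [-0.03 -0.01  0.04] w 76.0 q6 -0.53
shift [-51.3  68.7  25.7] norm 89.5 turn -27.6
```

Call:
carry_out([
  [[-23,-30,0],0],
  [[-23,-30,0],0],
  [[-23,-30,0],0],
  [[-23,-30,0],0],
  [[-23,-30,0],0],
  [[-23,-30,0],0],
  [[-23,-30,0],0],
  [[0,0,0],0],
])

```text
clock: 11.65
position: [0.3479, 0.0178, 0.1678]
ee_rot: [-0.018, 1.0, 0.013, -0.013]
contact_force: [-0.6, -0.3, -0.1]
width: 0.0759
```

```bash
python3 -c "
from h import *
go(*B2W(-.05,-.075),.13,29.5)
im=manip.get_image('top');np.save('pics/t6.npy',im,allow_pickle=True);a=im['frame'][215:320,340:490];cv2.imwrite('pics/t6.png',cv2.resize(a,None,fx=5,fy=5,interpolation=2))
"
```

```text
t 11.65 pos [0.3479 0.0178 0.1678] th 1.48 tilt [-0.026  0.036] F [-0.6 -0.3 -0.1] M [-0.07  0.    0.02] w 75.9 q6 -0.22
shift [117.6 281.8  24.7] norm 306.4 turn -28.0
```

View pics/t6.png

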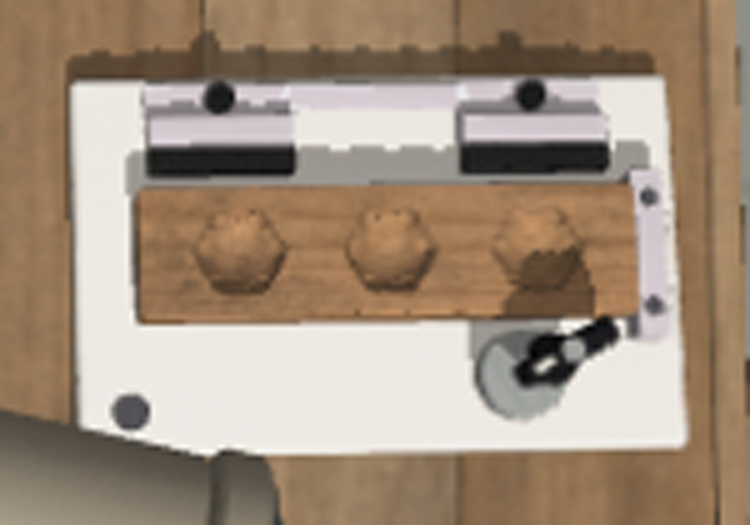

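The mould is home: right end at x≈633 against the stop, and bottom edge at row ~322. The cam is clear of it (disc around (520, 375)). The knob bar runs (518, 374)→(617, 330), and the bumper foot is at row ~174.

```bash
python3 -c "
from h import *
im=np.load('pics/t6.npy',allow_pickle=True).item()
c,s=np.cos(np.radians(2.1)),np.sin(np.radians(2.1))
def b(p,z):
    w=cast(im,np.array(p,float)/5+[340,215],z)[:,:2]; print(z,w.round(4).tolist(),((w-[.519,-.183])@np.array([[c,-s],[s,c]])*1e3).round(1).tolist()); return w
print('mould');b([(136,187),(632,184),(140,324),(505,321)],.046)
print('fence');b([(150,175),(293,175),(462,172),(606,171)],.02)
f=im['frame'][270:300,435:470];m=(f.max(2)<55).astype(np.uint8)
n,l,st,ce=cv2.connectedComponentsWithStats(m);k=1+np.argmax(st[1:,4]);
ys,xs=np.where(m>0);r=cv2.minAreaRect(np.c_[xs,ys].astype(np.float32));print(st[1:],r)
bx=cv2.boxPoints(r)+[435,270];w=cast(im,bx,.084)[:,:2];print(w,w.mean(0));e=[w[1]-w[0],w[2]-w[1]];print([(np.linalg.norm(v),np.degrees(np.arctan2(v[1],v[0]))) for v in e])
print('disc');b([(520,375)],.0415)
"
```

```text
mould
0.046 [[0.5474, -0.065], [0.5552, -0.2989], [0.4835, -0.0676], [0.4891, -0.2375]] [[32.7, 116.9], [32.0, -117.1], [-31.3, 116.6], [-31.9, -53.4]]
fence
0.02 [[0.5578, -0.074], [0.5597, -0.1423], [0.5634, -0.2236], [0.5658, -0.2935]] [[42.7, 107.5], [42.1, 39.2], [42.9, -42.2], [42.7, -112.2]]
[[20  9  8  6 31]
 [ 8 12 12 10 60]] ((16.886138916015625, 14.138612747192383), (9.498565673828125, 20.8968448638916), 50.710594177246094)
[[ 0.46665284 -0.22817941]
 [ 0.49748006 -0.26555352]
 [ 0.48110777 -0.27909653]
 [ 0.45042678 -0.24169327]] [ 0.47391686 -0.25363068]
[(np.float64(0.04844730237794152), np.float64(-50.483225424220194)), (np.float64(0.02124770889454798), np.float64(-140.40276735695377))]
disc
0.0415 [[0.4646, -0.2454]] [[-56.6, -60.4]]
```

Call:
carry_out([
  [[14,34,0],0],
  [[14,34,0],0],
  [[14,34,0],0],
  [[14,34,0],0],
  [[14,34,0],0],
  [[14,34,0],0],
  [[14,34,0],0],
  [[14,34,0],0],
], fingers=40)

```text
clock: 12.37
position: [0.4758, -0.2644, 0.1558]
ee_rot: [-0.016, 1.0, 0.018, -0.008]
contact_force: [1.0, 0.5, 0.2]
width: 0.0396
```

Call:
carry_out([
  [[0,0,0],-6.5],
  [[0,0,0],-6.5],
  [[0,0,0],-6.5],
  [[0,0,0],-6],
  [[0,0,0],-2],
  [[0,0,0],0],
])

```text
clock: 12.87
position: [0.4823, -0.2867, 0.1501]
ee_rot: [-0.012, 0.965, 0.26, -0.004]
contact_force: [0.0, 0.1, 0.6]
width: 0.0403
```

```bash
python3 -c "
from h import *
go(.471,-.259,.11,29.2)"
```

```text
t 12.87 pos [ 0.4823 -0.2867  0.1501] th 30.17 tilt [-0.014  0.022] F [0.  0.1 0.6] M [-0.    0.03  0.01] w 40.3 q6 -1.2
shift [  4.2 -28.6  40.9] norm 50.1 turn 1.0
```

Call:
carry_out([
  [[1,-9,5],0.5],
  [[1,-9,10],0.5],
  [[1,-7,10],0],
  [[0,-3,8],0],
  [[0,0,3],0],
  [[0,0,0],0],
])

```text
clock: 13.37
position: [0.4697, -0.2613, 0.1108]
ee_rot: [-0.012, 0.969, 0.246, -0.005]
contact_force: [-0.4, -0.7, 1.1]
width: 0.0399
```

```bash
python3 -c "
from h import *
go(.471,-.259,.09,29.2)
im=manip.get_image('scene');cv2.imwrite('pics/s7.png',cv2.resize(im['frame'][130:270,360:520],None,fx=4,fy=4,interpolation=2))"
```

```text
t 13.37 pos [ 0.4697 -0.2613  0.1108] th 28.54 tilt [-0.015  0.021] F [-0.4 -0.7  1.1] M [-0.03  0.02  0.  ] w 39.9 q6 -1.14
shift [ 2.4 -0.9 20.9] norm 21.0 turn -0.7
```

View pics/s7.png

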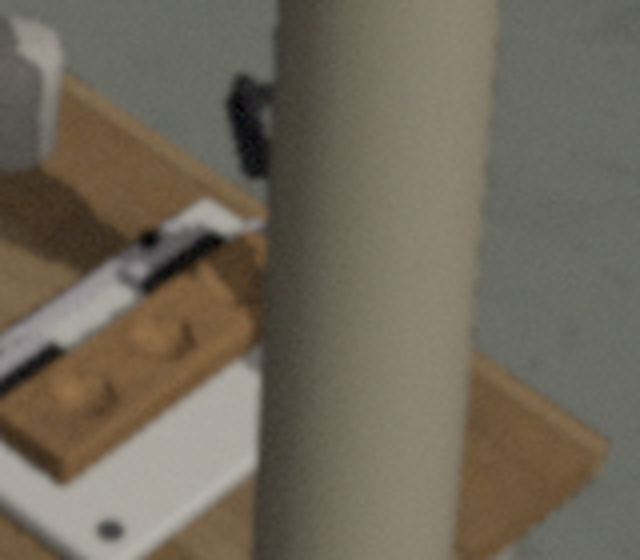

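The arm hides the knob from this camera. The opening leaves ±13 mm around the bar, so I'll go down gently and watch the force.

Call:
carry_out([
  [[2,-1,8],-0.7],
  [[0,0,8],0],
  [[0,0,8],0],
  [[0,0,3],0],
])

```text
clock: 13.75
position: [0.4727, -0.2607, 0.0836]
ee_rot: [-0.01, 0.968, 0.253, -0.003]
contact_force: [-0.0, 0.0, -0.6]
width: 0.0402
```

Call:
carry_out([
  [[0,0,8],0],
  [[0,0,8],0],
  [[0,0,5],0],
  [[0,0,2],0],
  [[0,0,0],0],
])

```text
clock: 14.17
position: [0.4719, -0.26, 0.0564]
ee_rot: [-0.011, 0.968, 0.252, -0.004]
contact_force: [0.5, 0.6, 0.2]
width: 0.04
```

```bash
python3 -c "
from h import *
go(.471,-.259,.056,29.2)"
```

```text
t 14.17 pos [ 0.4719 -0.26    0.0564] th 29.25 tilt [-0.013  0.019] F [0.5 0.6 0.2] M [0.   0.02 0.01] w 40.0 q6 -1.15
shift [-0.3 -1.3  0.4] norm 1.4 turn 0.1
```

Clean straddle. Close on the knob.

Call:
carry_out([
  [[0,0,0],0],
  [[0,0,0],0],
  [[0,0,0],0],
  [[0,0,0],0],
  [[0,0,0],0],
  [[0,0,0],0],
  [[0,0,0],0],
], fingers=5, squeeze=80)

```text
clock: 14.75
position: [0.4717, -0.2603, 0.0566]
ee_rot: [-0.011, 0.968, 0.252, -0.004]
contact_force: [-0.4, -0.5, -1.9]
width: 0.0115
```

```bash
python3 -c "
from h import *
go(.471,-.259,.056,29.2)"
```

```text
t 14.75 pos [ 0.4717 -0.2603  0.0566] th 29.2 tilt [-0.013  0.019] F [-0.4 -0.5 -1.9] M [ 0.01 -0.02 -0.06] w 11.5 q6 -1.15
shift [ 0.  -1.5  0.6] norm 1.6 turn -0.0
```

Call:
carry_out([
  [[0,0,0],3],
  [[0,0,0],4],
  [[0,0,0],4],
  [[0,0,0],0],
])

```text
clock: 15.08
position: [0.4716, -0.2604, 0.0566]
ee_rot: [-0.01, 0.988, 0.155, -0.005]
contact_force: [-2.0, -0.4, -1.9]
width: 0.0117
```

```bash
python3 -c "
from h import *
go(.4717,-.2603,.0566,29.2)"
```

```text
t 15.08 pos [ 0.4716 -0.2604  0.0566] th 17.83 tilt [-0.013  0.018] F [-2.  -0.4 -1.9] M [ 0.08 -0.27 -0.16] w 11.7 q6 -0.95
shift [ 0.1 -0.   0. ] norm 0.1 turn -11.4
```

Call:
carry_out([
  [[0,0,0],4],
  [[0,0,0],5],
  [[0,0,0],5],
  [[0,0,0],5],
  [[0,0,0],4],
])

```text
clock: 15.5
position: [0.4713, -0.2604, 0.0566]
ee_rot: [-0.009, 0.999, -0.048, -0.007]
contact_force: [-2.4, -0.4, -1.2]
width: 0.0118
```

```bash
python3 -c "
from h import *
go(.4717,-.2603,.0566,29.2)"
```

```text
t 15.5 pos [ 0.4713 -0.2604  0.0566] th -5.5 tilt [-0.012  0.018] F [-2.4 -0.4 -1.2] M [ 0.2  -0.55  0.22] w 11.8 q6 -0.55
shift [ 0.4 -0.2  0. ] norm 0.4 turn -34.7
```

Call:
carry_out([
  [[0,0,0],3],
  [[0,0,0],3],
  [[0,0,0],3],
  [[0,0,0],3],
])

```text
clock: 15.83
position: [0.4712, -0.2604, 0.0566]
ee_rot: [-0.008, 0.988, -0.153, -0.007]
contact_force: [-1.7, -0.4, -1.5]
width: 0.0119
```

```bash
python3 -c "
from h import *
go(.4717,-.2603,.0566,29.2)"
```

```text
t 15.83 pos [ 0.4712 -0.2604  0.0566] th -17.61 tilt [-0.011  0.018] F [-1.7 -0.4 -1.5] M [ 0.16 -0.74  0.2 ] w 11.9 q6 -0.34
shift [ 0.5 -0.2  0. ] norm 0.5 turn -46.8
```

Call:
carry_out([
  [[0,0,0],2],
  [[0,0,0],2],
  [[0,0,0],2],
  [[0,0,0],2],
])

```text
clock: 16.17
position: [0.471, -0.2604, 0.0566]
ee_rot: [-0.007, 0.975, -0.221, -0.007]
contact_force: [-2.1, 0.6, -1.6]
width: 0.0118
```

```bash
python3 -c "
from h import *
go(.4717,-.2603,.0566,29.2)"
```

```text
t 16.17 pos [ 0.471  -0.2604  0.0566] th -25.49 tilt [-0.01   0.017] F [-2.1  0.6 -1.6] M [-0.05 -0.62  0.21] w 11.8 q6 -0.2
shift [ 0.6 -0.4 -0. ] norm 0.7 turn -54.7
```

Call:
carry_out([
  [[0,0,0],2],
  [[0,0,0],2],
])

```text
clock: 16.33
position: [0.4709, -0.2604, 0.0566]
ee_rot: [-0.007, 0.967, -0.254, -0.007]
contact_force: [-2.2, 0.4, -1.6]
width: 0.0114
```

```bash
python3 -c "
from h import *
go(.4717,-.2603,.0566,29.2)"
```

```text
t 16.33 pos [ 0.4709 -0.2604  0.0566] th -29.4 tilt [-0.009  0.016] F [-2.2  0.4 -1.6] M [-0.06 -0.67  0.17] w 11.4 q6 -0.13
shift [ 0.6 -0.5 -0. ] norm 0.8 turn -58.6
```

Call:
carry_out([
  [[0,0,0],2],
  [[0,0,0],2],
])

```text
clock: 16.5
position: [0.4709, -0.2604, 0.0566]
ee_rot: [-0.006, 0.958, -0.286, -0.006]
contact_force: [-1.5, 0.7, -2.9]
width: 0.0117
```

```bash
python3 -c "
from h import *
go(.4717,-.2603,.0566,29.2)"
```

```text
t 16.5 pos [ 0.4709 -0.2604  0.0566] th -33.28 tilt [-0.009  0.016] F [-1.5  0.7 -2.9] M [-0.03 -0.74  0.27] w 11.7 q6 -0.06
shift [ 0.6 -0.6 -0. ] norm 0.9 turn -62.5
```

```bash
cat > r.py <<'E'
from h import *
s=manip.get_state();q=s["ee_rot"];R=Ro.from_quat([q[1],q[2],q[3],q[0]]).as_matrix()
print("th",np.degrees(np.arctan2(R[1,0],R[0,0])).round(2),"phi",(np.degrees(np.arctan2(R[1,0],R[0,0]))+87.9).round(1),"F",s["contact_force"].round(1),"M",s["moment"].round(3),"t",round(s["clock"],2),"w",s["width"])
E
python3 r.py
```

```text
th -33.28 phi 54.6 F [-1.5  0.7 -2.9] M [-0.031 -0.739  0.273] t 16.5 w 0.011676371437041961
```

Call:
carry_out([
  [[0,0,0],1],
  [[0,0,0],1],
])

```text
clock: 16.67
position: [0.4708, -0.2604, 0.0566]
ee_rot: [-0.006, 0.953, -0.302, -0.006]
contact_force: [-2.8, -0.6, -3.0]
width: 0.0118
```

```bash
python3 r.py
```

```text
th -35.15 phi 52.7 F [-2.8 -0.6 -3. ] M [-0.028 -0.727  0.348] t 16.67 w 0.011834398707183382
```

Call:
carry_out([
  [[0,0,0],1],
  [[0,0,0],1],
])

```text
clock: 16.83
position: [0.4708, -0.2604, 0.0566]
ee_rot: [-0.006, 0.948, -0.319, -0.006]
contact_force: [-2.6, 0.6, -2.1]
width: 0.0118
```

```bash
python3 r.py
```

```text
th -37.17 phi 50.7 F [-2.6  0.6 -2.1] M [ 0.008 -0.72   0.309] t 16.83 w 0.011779796463983153
```

Call:
carry_out([
  [[0,0,0],1],
  [[0,0,0],1],
])

```text
clock: 17.0
position: [0.4708, -0.2603, 0.0566]
ee_rot: [-0.006, 0.942, -0.336, -0.006]
contact_force: [-1.8, -0.1, -2.5]
width: 0.0117
```

```bash
python3 r.py
```

```text
th -39.28 phi 48.6 F [-1.8 -0.1 -2.5] M [-0.033 -0.683  0.453] t 17.0 w 0.011657525194274694
```

Call:
carry_out([
  [[0,0,0],1],
  [[0,0,0],1],
])

```text
clock: 17.17
position: [0.4707, -0.2603, 0.0566]
ee_rot: [-0.006, 0.935, -0.354, -0.006]
contact_force: [-3.0, 0.5, -3.1]
width: 0.0113
```

```bash
python3 r.py
```

```text
th -41.44 phi 46.5 F [-3.   0.5 -3.1] M [-0.023 -0.797  0.4  ] t 17.17 w 0.01130469960365367
```

Call:
carry_out([
  [[0,0,0],0.6],
])

```text
clock: 17.25
position: [0.4707, -0.2603, 0.0566]
ee_rot: [-0.006, 0.933, -0.359, -0.006]
contact_force: [-2.7, -0.2, -1.9]
width: 0.0117
```

```bash
python3 r.py
```

```text
th -42.12 phi 45.8 F [-2.7 -0.2 -1.9] M [-0.07  -0.762  0.385] t 17.25 w 0.01169539105383331
```

Call:
carry_out([
  [[0,0,0],0.6],
])

```text
clock: 17.33
position: [0.4707, -0.2603, 0.0566]
ee_rot: [-0.005, 0.931, -0.365, -0.006]
contact_force: [-1.7, -0.6, -3.1]
width: 0.0119
```

```bash
python3 r.py; python3 - <<'E'
from h import *
im=manip.get_image('top');np.save('pics/t8.npy',im,allow_pickle=True);a=im['frame'][215:320,340:490];cv2.imwrite('pics/t8.png',cv2.resize(a,None,fx=5,fy=5,interpolation=2))
E
python3 r.py
```

```text
th -42.78 phi 45.1 F [-1.7 -0.6 -3.1] M [-0.282 -0.538  0.418] t 17.33 w 0.011907345328268142
th -42.8 phi 45.1 F [-2.3 -0.4 -2.7] M [-0.283 -0.503  0.279] t 17.38 w 0.011887941420650732
```

View pics/t8.png

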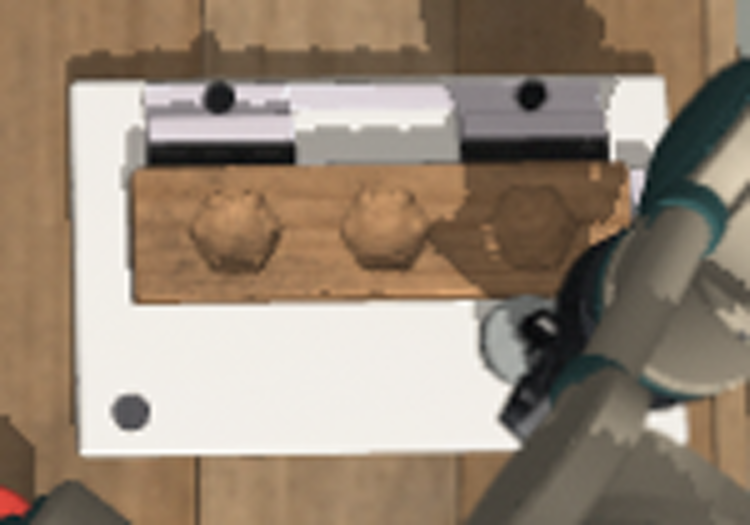

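The mould now lies along both bumpers (top edge rows 168→165). Its left end has moved from x≈136 to ≈132, so I'll check whether it has left the stop.

```bash
python3 - <<'E'
from h import *
c,s=np.cos(np.radians(2.1)),np.sin(np.radians(2.1));Rb=np.array([[c,-s],[s,c]])
def b(im,p,z): return ((cast(im,p,z)[:,:2]-[.519,-.183])@Rb*1e3)
A=np.load('pics/t6.npy',allow_pickle=True).item();C=np.load('pics/t8.npy',allow_pickle=True).item()
up=lambda im:cv2.resize(cv2.cvtColor(im['frame'],cv2.COLOR_BGR2GRAY),None,fx=4,fy=4,interpolation=cv2.INTER_CUBIC)
a,d=up(A),up(C)
# left end edge: profile along column near mid of the end, in red/blue ratio
for n,im,r0,r1 in(("t6",A,256,276),("t8",C,252,272)):
    f=im['frame'].astype(float);sat=(f[...,2]-f[...,0])[r0:r1,358:376].mean(0)
    h=(sat.min()+sat.max())/2;i=np.argmax(sat>h);u=358+i-1+(h-sat[i-1])/(sat[i]-sat[i-1])
    pt=b(im,[(u,(r0+r1)/2-.5)],.046);print(n,"end px",round(u,2),pt.round(1))
    # rows at columns: top & bottom edges
    for cs in((375,390),(400,425)):
        sat=(f[...,2]-f[...,0])[245:285,cs[0]:cs[1]].mean(1);h=(sat.min()+sat.max())/2;k=np.where(sat>h)[0];print(cs,b(im,[(np.mean(cs),245+k[0]-.5),(np.mean(cs),245+k[-1]+.5)],.046).round(1).tolist())
# template match of cavities 1
for (x,y,w,h) in((4*378,4*254,4*20,4*20),(4*408,4*254,4*20,4*20)):
    t=a[y:y+h,x:x+w];m=cv2.matchTemplate(d[y-60:y+h+60,x-60:x+w+60],t,cv2.TM_CCOEFF_NORMED);l=cv2.minMaxLoc(m)
    q=np.array([x+w/2,y+h/2]);q2=q+np.array(l[3])-60
    print("cav",l[1],b(A,[q/4],.04).round(1),b(C,[q2/4],.04).round(1))
E
```

```text
t6 end px 367.25 [[  2.  117.5]]
(375, 390) [[34.5, 81.1], [-30.9, 83.1]]
(400, 425) [[33.9, 10.8], [-29.4, 13.3]]
t8 end px 366.32 [[ 11.4 119.5]]
(375, 390) [[44.0, 80.8], [-21.7, 82.8]]
(400, 425) [[43.4, 10.4], [-20.1, 12.9]]
cav 0.9772852659225464 [[ 5.9 68.4]] [[15.3 70.4]]
cav 0.9579795002937317 [[ 5.2 -2.1]] [[15.2 -0.2]]
```

The mould is 9.5 mm across onto the bumpers, but it has also crept 2 mm off the stop, because it yawed while squaring up. I'll back the cam off, push the mould home again from its +y end, then clamp it once more.

Call:
carry_out([
  [[0,0,0],-3],
  [[0,0,0],-4],
  [[0,0,0],-5],
  [[0,0,0],-5],
  [[0,0,0],-3],
  [[0,0,0],0],
])

```text
clock: 17.88
position: [0.471, -0.2606, 0.0565]
ee_rot: [-0.007, 0.981, -0.195, -0.005]
contact_force: [-1.3, -0.7, -1.0]
width: 0.0116
```

```bash
python3 r.py
```

```text
th -22.46 phi 65.4 F [-1.3 -0.7 -1. ] M [-0.174 -0.356  0.167] t 17.88 w 0.011628296916507363
```

Call:
carry_out([
  [[0,0,0],0],
  [[0,0,0],0],
  [[0,0,0],0],
  [[0,0,0],0],
  [[0,0,0],0],
  [[0,0,0],0],
], fingers=40)

```text
clock: 18.38
position: [0.4723, -0.2611, 0.0576]
ee_rot: [-0.007, 0.98, -0.198, -0.004]
contact_force: [0.6, -0.5, -0.4]
width: 0.0399
```

Call:
carry_out([
  [[0,0,-10],0],
  [[0,0,-20],0],
  [[0,0,-25],0],
  [[0,0,-15],0],
  [[0,0,-5],0],
])

```text
clock: 18.8
position: [0.4715, -0.2612, 0.1358]
ee_rot: [-0.008, 0.98, -0.199, -0.007]
contact_force: [0.7, -0.2, -0.6]
width: 0.04
```

```bash
python3 -c "
from h import *
go(*B2W(.011,.155),.12,2.1)"
```

```text
t 18.8 pos [ 0.4715 -0.2612  0.1358] th -22.93 tilt [-0.01   0.019] F [ 0.7 -0.2 -0.6] M [-0.07 -0.07 -0.  ] w 40.0 q6 -0.24
shift [ -42.1 -235.4   19.6] norm 239.9 turn -25.0
```

Call:
carry_out([
  [[-4,-20,0],0],
  [[-6,-32,0],0],
  [[-6,-36,0],0],
  [[-6,-36,0],0],
  [[-6,-36,0],0],
  [[-6,-32,0],0],
  [[-4,-20,0],0],
  [[-2,-8,0],0],
  [[0,0,0],0],
], fingers=0)

```text
clock: 19.55
position: [0.5248, -0.0379, 0.1431]
ee_rot: [-0.006, 0.979, -0.202, -0.002]
contact_force: [0.3, -0.1, 0.5]
width: 0.0002
```

Call:
carry_out([
  [[0,0,0],-5],
  [[0,0,0],-6],
  [[0,0,0],-6],
  [[0,0,0],-5],
  [[0,0,0],-2],
  [[0,0,0],0],
])

```text
clock: 20.05
position: [0.523, -0.0447, 0.1427]
ee_rot: [-0.003, 1.0, 0.016, -0.002]
contact_force: [0.8, 0.1, -0.0]
width: -0.0002
```

```bash
python3 -c "
from h import *
go(*B2W(.011,.155),.06,2.1)"
```

```text
t 20.05 pos [ 0.523  -0.0447  0.1427] th 1.78 tilt [-0.004  0.007] F [ 0.8  0.1 -0. ] M [-0.04 -0.01 -0.03] w -0.2 q6 -0.26
shift [  2.1 -16.4  82.8] norm 84.4 turn -0.3
```

Call:
carry_out([
  [[1,-8,10],0],
  [[1,-8,20],0],
  [[0,-1,20],0],
  [[0,0,20],0],
  [[0,0,18],0],
  [[0,0,12],0],
  [[0,0,6],0],
  [[0,0,2],0],
  [[0,0,0],0],
])

```text
clock: 20.8
position: [0.5232, -0.0302, 0.027]
ee_rot: [-0.003, 1.0, 0.007, -0.002]
contact_force: [0.4, 0.6, 0.1]
width: -0.0
```

```bash
python3 -c "
from h import *
go(*B2W(.011,.145),.032,2.1)"
```

```text
t 20.8 pos [ 0.5232 -0.0302  0.027 ] th 0.82 tilt [-0.004  0.005] F [0.4 0.6 0.1] M [ 0.    0.   -0.03] w -0.0 q6 -0.21
shift [ 1.3  7.5 -5.1] norm 9.1 turn -1.3
```

Call:
carry_out([
  [[1,5,-4],-1],
  [[0,5,-1],0],
  [[0,3,0],0],
  [[0,2,0],0],
  [[0,2,0],0],
  [[0,0,0],0],
])

```text
clock: 21.3
position: [0.5266, -0.049, 0.0344]
ee_rot: [-0.002, 1.0, 0.015, 0.001]
contact_force: [-0.2, -0.2, 0.5]
width: -0.0005
```

Call:
carry_out([
  [[0,1.5,0],0],
  [[0,1.5,0],0],
  [[0,1,0],0],
  [[0,1,0],0],
  [[0,0,0],0],
])

```text
clock: 21.72
position: [0.5267, -0.0541, 0.0347]
ee_rot: [-0.002, 1.0, 0.014, 0.001]
contact_force: [0.7, 0.1, 0.3]
width: -0.0003
```

```bash
python3 -c "
from h import *
go(*B2W(.011,.1285),.031,2.1)"
```

```text
t 21.72 pos [ 0.5267 -0.0541  0.0347] th 1.63 tilt [0.001 0.005] F [0.7 0.1 0.3] M [ 0.02 -0.06  0.01] w -0.3 q6 -0.27
shift [-1.4  0.   3.7] norm 4.0 turn -0.5
```

Call:
carry_out([
  [[-1,1,1],0],
  [[0,1,1],0],
  [[0,1,1],0],
  [[0,1,0],0],
])

```text
clock: 22.05
position: [0.526, -0.0544, 0.0319]
ee_rot: [-0.006, 1.0, 0.013, 0.001]
contact_force: [0.9, 5.6, 1.1]
width: -0.0001
```

Call:
carry_out([
  [[0,1,0],0],
  [[0,1,0],0],
  [[0,1,0],0],
])

```text
clock: 22.3
position: [0.526, -0.0544, 0.0319]
ee_rot: [-0.009, 1.0, 0.012, 0.001]
contact_force: [0.2, 4.5, 1.8]
width: 0.0005
```

Call:
carry_out([
  [[0,1,0],0],
  [[0,1,0],0],
  [[0,1,0],0],
])

```text
clock: 22.55
position: [0.5261, -0.0543, 0.032]
ee_rot: [-0.011, 1.0, 0.011, 0.001]
contact_force: [0.2, 5.7, 3.5]
width: -0.0
```

Call:
carry_out([
  [[0,3,0],0],
  [[0,3,0],0],
])

```text
clock: 22.72
position: [0.5261, -0.0543, 0.0321]
ee_rot: [-0.017, 1.0, 0.009, 0.001]
contact_force: [0.7, 12.8, 2.7]
width: -0.0002
```

Call:
carry_out([
  [[0,-4,0],0],
  [[0,-10,0],0],
  [[0,-5,-10],0],
  [[0,0,-25],0],
  [[0,0,-30],0],
  [[0,0,-25],0],
  [[0,0,-10],0],
  [[0,0,0],0],
])

```text
clock: 23.38
position: [0.5232, -0.0373, 0.1374]
ee_rot: [-0.014, 1.0, 0.011, -0.002]
contact_force: [-0.2, -0.4, -0.4]
width: -0.0001
```

```bash
cat > chk.py <<'E'
from h import *
import sys
c,s=np.cos(np.radians(2.1)),np.sin(np.radians(2.1));Rb=np.array([[c,-s],[s,c]])
def b(im,p,z): return ((cast(im,p,z)[:,:2]-[.519,-.183])@Rb*1e3)
A=np.load('pics/t6.npy',allow_pickle=True).item();C=manip.get_image('top');np.save(sys.argv[1]+'.npy',C,allow_pickle=True)
cv2.imwrite(sys.argv[1]+'.png',cv2.resize(C['frame'][215:320,340:490],None,fx=5,fy=5,interpolation=2))
up=lambda im:cv2.resize(cv2.cvtColor(im['frame'],cv2.COLOR_BGR2GRAY),None,fx=4,fy=4,interpolation=cv2.INTER_CUBIC)
a,d=up(A),up(C)
for (x,y,w,h) in((4*378,4*254,80,80),(4*408,4*254,80,80)):
    t=a[y:y+h,x:x+w];m=cv2.matchTemplate(d[y-60:y+h+60,x-60:x+w+60],t,cv2.TM_CCOEFF_NORMED);l=cv2.minMaxLoc(m)
    q=np.array([x+w/2,y+h/2]);q2=q+np.array(l[3])-60
    print("cav shift from t6 (board x,y mm)",round(l[1],2),(b(C,[q2/4],.04)-b(A,[q/4],.04)).round(1))
E
python3 chk.py pics/t9; python3 -c "
from h import *
go(*B2W(-.05,-.075),.11,-22.7)"
```

```text
cav shift from t6 (board x,y mm) 0.79 [[ 7.7 -0.2]]
cav shift from t6 (board x,y mm) 0.76 [[ 7.1 -0.3]]
t 23.43 pos [ 0.523  -0.0372  0.1367] th 1.26 tilt [-0.004  0.028] F [-0.4 -0.5  1. ] M [ 0.01 -0.07  0.02] w -0.1 q6 -0.26
shift [-56.  222.1  20.6] norm 230.0 turn 24.0
```

The mould is home again (y within 0.3 mm of its first home position) and resting by the bumpers. Back to the knob.

Call:
carry_out([
  [[-5,18,0],0],
  [[-8,30,0],0],
  [[-9,35,0],0],
  [[-9,35,0],0],
  [[-9,35,0],0],
  [[-8,32,0],0],
  [[-5,20,0],0],
  [[-2,8,0],0],
  [[0,0,0],0],
], fingers=40)

```text
clock: 24.18
position: [0.4665, -0.2565, 0.123]
ee_rot: [-0.016, 1.0, 0.015, -0.008]
contact_force: [0.3, 0.4, 0.9]
width: 0.04
```

Call:
carry_out([
  [[0,0,0],5],
  [[0,0,0],6],
  [[0,0,0],6],
  [[0,0,0],5],
  [[0,0,0],2],
  [[0,0,0],0],
])

```text
clock: 24.68
position: [0.4649, -0.247, 0.1189]
ee_rot: [-0.018, 0.979, -0.203, -0.016]
contact_force: [0.4, 0.1, 0.3]
width: 0.04
```

```bash
python3 -c "
from h import *
go(.472,-.261,.1,-22.5)"
```

```text
t 24.68 pos [ 0.4649 -0.247   0.1189] th -23.34 tilt [-0.024  0.041] F [0.4 0.1 0.3] M [-0.04  0.01 -0.02] w 40.0 q6 -0.24
shift [12.7 10.5 18.1] norm 24.5 turn -0.8
```

Call:
carry_out([
  [[5,4,5],-0.4],
  [[5,4,5],-0.4],
  [[2,2,5],0],
  [[0,0,3],0],
  [[0,0,0],0],
])

```text
clock: 25.1
position: [0.4727, -0.2574, 0.097]
ee_rot: [-0.019, 0.981, -0.191, -0.017]
contact_force: [0.4, 0.0, 0.4]
width: 0.0401
```

```bash
python3 -c "
from h import *
go(.472,-.261,.0575,-22.5)"
```

```text
t 25.1 pos [ 0.4727 -0.2574  0.097 ] th -22.02 tilt [-0.026  0.043] F [0.4 0.  0.4] M [-0.04  0.01  0.01] w 40.1 q6 -0.27
shift [ 2.3  4.8 39.4] norm 39.7 turn 0.5
```

Call:
carry_out([
  [[2,4,8],0.5],
  [[0,1,10],0],
  [[0,0,10],0],
  [[0,0,7],0],
  [[0,0,3],0],
  [[0,0,0],0],
])

```text
clock: 25.6
position: [0.4706, -0.2619, 0.0539]
ee_rot: [-0.019, 0.98, -0.196, -0.018]
contact_force: [-0.2, 0.5, 0.2]
width: 0.0399
```

Call:
carry_out([
  [[0,0,0],0],
  [[0,0,0],0],
  [[0,0,0],0],
  [[0,0,0],0],
  [[0,0,0],0],
  [[0,0,0],0],
  [[0,0,0],0],
], fingers=5, squeeze=80)

```text
clock: 26.18
position: [0.4708, -0.262, 0.054]
ee_rot: [-0.019, 0.98, -0.196, -0.018]
contact_force: [-0.4, 0.0, -2.7]
width: 0.0156
```

```bash
python3 r.py
```

```text
th -22.62 phi 65.3 F [-0.4  0.  -2.7] M [-0.079 -0.037 -0.035] t 26.18 w 0.01563536970367705
```

Call:
carry_out([
  [[0,0,0],2],
  [[0,0,0],2],
  [[0,0,0],2],
])

```text
clock: 26.43
position: [0.4706, -0.2619, 0.054]
ee_rot: [-0.018, 0.968, -0.249, -0.019]
contact_force: [0.6, 0.7, -2.4]
width: 0.0149
```

```bash
python3 r.py
```

```text
th -28.75 phi 59.1 F [ 0.6  0.7 -2.4] M [-0.054 -0.033  0.152] t 26.43 w 0.014920222898320228
```

Call:
carry_out([
  [[0,0,0],1],
  [[0,0,0],1],
])

```text
clock: 26.6
position: [0.4705, -0.2619, 0.054]
ee_rot: [-0.017, 0.964, -0.266, -0.019]
contact_force: [-0.1, -0.3, -2.1]
width: 0.0155
```

```bash
python3 r.py
```

```text
th -30.83 phi 57.1 F [-0.1 -0.3 -2.1] M [-0.078 -0.066  0.158] t 26.6 w 0.015474970453763559
```

Call:
carry_out([
  [[0,0,0],1],
  [[0,0,0],1],
])

```text
clock: 26.77
position: [0.4704, -0.2618, 0.054]
ee_rot: [-0.017, 0.959, -0.284, -0.02]
contact_force: [0.4, -0.3, -1.8]
width: 0.0158
```

```bash
python3 r.py
```

```text
th -32.95 phi 55.0 F [ 0.4 -0.3 -1.8] M [-0.021 -0.043  0.186] t 26.77 w 0.01582123959697271
```

Call:
carry_out([
  [[0,0,0],1],
  [[0,0,0],1],
])

```text
clock: 26.93
position: [0.4703, -0.2618, 0.054]
ee_rot: [-0.016, 0.953, -0.302, -0.02]
contact_force: [-0.3, -0.8, -2.0]
width: 0.0153
```

```bash
python3 r.py
```

```text
th -35.09 phi 52.8 F [-0.3 -0.8 -2. ] M [ 0.001 -0.15   0.289] t 26.93 w 0.015345342724245923
```

Call:
carry_out([
  [[0,0,0],1],
  [[0,0,0],1],
])

```text
clock: 27.1
position: [0.4702, -0.2617, 0.054]
ee_rot: [-0.016, 0.947, -0.32, -0.02]
contact_force: [0.0, -0.2, -1.5]
width: 0.0153
```

```bash
python3 r.py
```

```text
th -37.26 phi 50.6 F [ 0.  -0.2 -1.5] M [-0.029 -0.021  0.268] t 27.1 w 0.015347496078370522
```

Call:
carry_out([
  [[0,0,0],1],
  [[0,0,0],1],
])

```text
clock: 27.27
position: [0.4702, -0.2617, 0.054]
ee_rot: [-0.016, 0.941, -0.338, -0.021]
contact_force: [-0.8, 0.6, -1.8]
width: 0.0155
```

```bash
python3 r.py
```

```text
th -39.45 phi 48.5 F [-0.8  0.6 -1.8] M [ 0.    -0.072  0.309] t 27.27 w 0.015467286651388565
```

Call:
carry_out([
  [[0,0,0],0.8],
  [[0,0,0],0.8],
])

```text
clock: 27.43
position: [0.4701, -0.2616, 0.054]
ee_rot: [-0.015, 0.936, -0.352, -0.021]
contact_force: [-0.1, 0.7, -2.6]
width: 0.0155
```

```bash
python3 r.py
```

```text
th -41.21 phi 46.7 F [-0.1  0.7 -2.6] M [-0.026 -0.117  0.378] t 27.43 w 0.015472118572398517
```

Call:
carry_out([
  [[0,0,0],0.8],
  [[0,0,0],0.8],
])

```text
clock: 27.6
position: [0.47, -0.2616, 0.054]
ee_rot: [-0.015, 0.93, -0.366, -0.021]
contact_force: [0.0, -0.5, -1.4]
width: 0.0158
```

```bash
python3 r.py; python3 chk.py pics/t10
```

```text
th -42.97 phi 44.9 F [ 0.  -0.5 -1.4] M [-0.052 -0.133  0.373] t 27.6 w 0.015756133807885746
cav shift from t6 (board x,y mm) 0.98 [[ 9.4 -0.3]]
cav shift from t6 (board x,y mm) 0.96 [[9.5 0.2]]
```

View pics/t10.png

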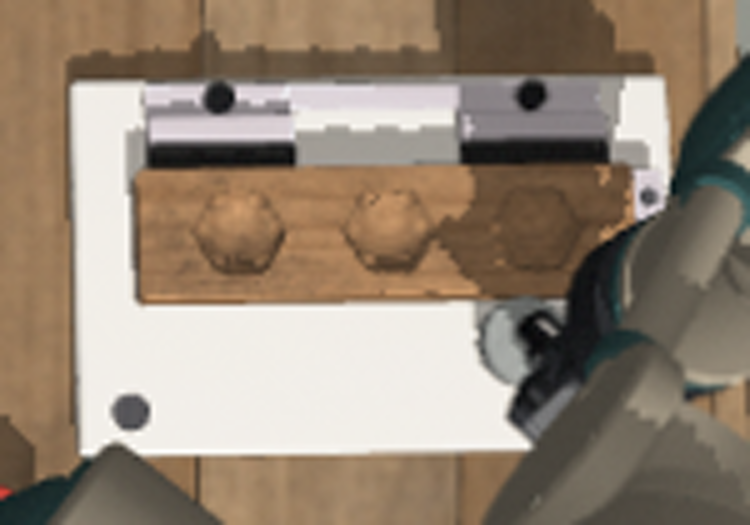

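It's clamped: the mould is at the stop (y shift −0.3 to +0.2 mm), flat on both bumpers, torque about 0.37 N m, and the lobe is at ~45°, about 10° past the ~55° bite. Release and retreat.

Call:
carry_out([
  [[0,0,0],0],
  [[0,0,0],0],
  [[0,0,0],0],
  [[0,0,0],0],
  [[0,0,0],0],
  [[0,0,0],0],
], fingers=40)

```text
clock: 28.15
position: [0.4714, -0.2625, 0.0553]
ee_rot: [-0.015, 0.929, -0.369, -0.02]
contact_force: [0.1, -0.4, 0.2]
width: 0.0401
```

Call:
carry_out([
  [[0,0,-8],0],
  [[0,0,-15],0],
  [[0,0,-25],0],
  [[0,0,-30],0],
  [[0,0,-25],0],
  [[0,0,-10],0],
])

```text
clock: 28.65
position: [0.4723, -0.2659, 0.172]
ee_rot: [-0.016, 0.929, -0.369, -0.024]
contact_force: [0.4, -0.6, -0.3]
width: 0.04
```

```bash
python3 -c "
from h import *
go(.33,.03,.17,-43)"
```

```text
t 28.65 pos [ 0.4723 -0.2659  0.172 ] th -43.3 tilt [-0.032  0.048] F [ 0.4 -0.6 -0.3] M [ 0.01 -0.01  0.02] w 40.0 q6 0.1
shift [-305.9 -117.5   20.7] norm 328.3 turn -0.3
```

Call:
carry_out([
  [[-18,-7,0],0],
  [[-30,-11,0],0],
  [[-36,-14,0],0],
  [[-36,-14,0],0],
  [[-36,-14,0],0],
  [[-36,-14,0],0],
  [[-34,-13,0],0],
  [[-24,-9,0],0],
  [[-10,-4,0],0],
  [[0,0,0],0],
])

```text
clock: 29.48
position: [0.3503, -0.0099, 0.1949]
ee_rot: [-0.015, 0.928, -0.372, -0.013]
contact_force: [-0.5, -0.2, 0.5]
width: 0.0402
```

```bash
python3 chk.py pics/t11; python3 r.py
```

```text
cav shift from t6 (board x,y mm) 0.98 [[ 9.4 -0.3]]
cav shift from t6 (board x,y mm) 0.97 [[9.5 0.2]]
th -43.67 phi 44.2 F [-0.   0.7 -0.1] M [-0.025 -0.003 -0.05 ] t 29.53 w 0.03978713214535323
```

View pics/t11.png

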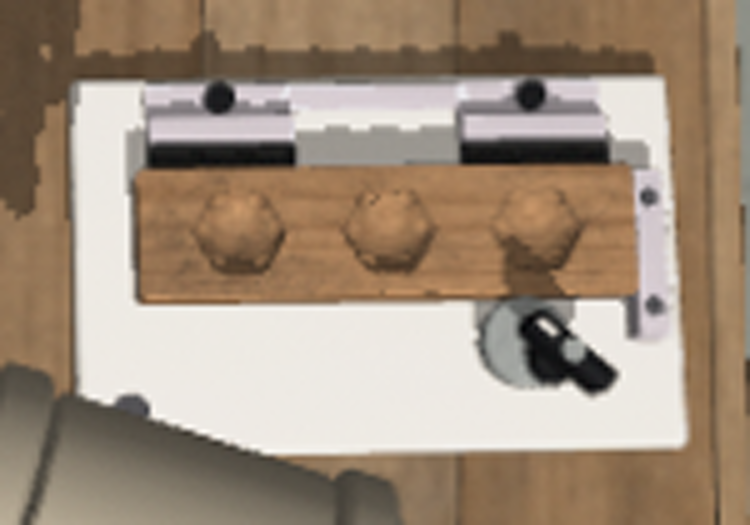

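The mould sits against the stop (right end x≈633) and both bumpers, with the lobe on its near side. As a last check, I'll measure the knob angle before and after in the same way, because the second grip read 15.5 mm wide rather than 11.7.

```bash
python3 - <<'E'
from h import *
for n in('t6','t11'):
    im=np.load(f'pics/{n}.npy',allow_pickle=True).item()
    f=im['frame'][272:300,436:470];ys,xs=np.where(f.max(2)<75)
    w=cast(im,np.c_[xs+436,ys+272].astype(float),.075)[:,:2]
    vx,vy,_,_=cv2.fitLine(w.astype(np.float32),cv2.DIST_HUBER,0,.01,.01).ravel();a=np.degrees(np.arctan2(vy,vx))%180
    print(n,len(xs),"bar phi",round(a-2.1,1),w.mean(0).round(4))
    # disc: grey, bright-ish, low saturation, darker than board
    hsv=cv2.cvtColor(im['frame'],cv2.COLOR_BGR2HSV)[272:302,430:462];m=((hsv[...,1]<40)&(hsv[...,2]>110)&(hsv[...,2]<205)).astype(np.uint8)
    ys,xs=np.where(m);print(" grey bbox",xs.min()+430,xs.max()+430,ys.min()+272,ys.max()+272)
E
python3 - <<'E'
import cv2,numpy as np
o=[]
for n in('t6','t8','t11'):
    f=np.load(f'pics/{n}.npy',allow_pickle=True).item()['frame'][268:302,430:474]
    o.append(cv2.resize(f,None,fx=6,fy=6,interpolation=2))
cv2.imwrite('pics/knob.png',np.hstack(o))
E
```

```text
t6 115 bar phi 115.1 [ 0.4731 -0.2554]
 grey bbox 430 461 279 298
t11 147 bar phi 52.5 [ 0.4718 -0.2545]
 grey bbox 433 461 275 294
```

View pics/knob.png

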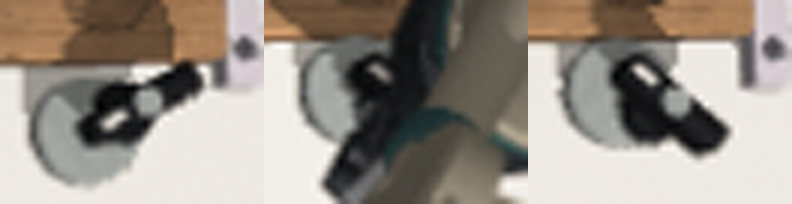

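```bash
python3 -c "
from rig import manip
print(manip.sign_off())"
```

```text
the job is handed in; nothing more can be done
None
```

I laid the mould in the board with its cavities up, slid it home against the stop and clamped it with the cam. I signed off at about 29.5 s of the 72 s allowed, with the arm clear of everything.

- **First clamping:** as the cam squared the mould up on the bumpers, the mould crept about 2 mm off the stop. I backed the cam off and pushed the mould home from its far end; it did not move under 13 N. Then I turned the cam clockwise again.
- **Position:** the last picture shows the mould against the stop to within about 0.3 mm. It lies flat on both bumpers and did not move when I let go of the knob.
- **Clamping:** the knob torque was about 0.155 N m before the bite and started to rise with the lobe near 55°. I stopped near 45°, about 10° past the bite, at about 0.37 N m. That works out to roughly 12 N at the lobe (10 to 15 N allowing for uncertainty), inside the 9 to 19 N range.
- **Checks that disagreed:**
  - **Knob angle:** the picture puts the knob at about 47 to 52°, while the wrist angle says 45°. The second grip on the knob also read 15.5 mm wide instead of 11.7 mm, so it may have been slightly skewed. The 10° past the bite was measured within that one grip, so I left the cam there.
  - **Bumper position:** the picture suggested a bite near 47°, later than the torque showed.

The robot did not touch the tub, shaker, brush or spoon, though I took no final picture of them.

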